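# Load a tool handle into the drilling jig

## Robot

A 6-joint arm with a two-finger parallel gripper is mounted at the origin on the work surface. World frame = base frame: x ahead of the robot, y to its left, z up, the work surface at z = 0. Lengths are in m, angles in rad, forces in N, time in s.
With the tool pointing down it reaches from about 0.375 to 0.9 m from the base axis. Payload 3.1 kg.
Tool frame: the origin (TCP) lies between the finger pads; the fingertips stand manip.finger_overhang ahead of it and the grasp point (between the pads) lies 6 mm ahead of it (manip.finger_overhang is the distance from the TCP to the fingertips, in m); y points along the fingers, x is the direction in which the jaws open and shut, and the axes are right-handed (so a half turn about y gives the same grasp; the last joint's range is limited). The gripper opens to 87 mm and grips with 3 to 60 N. Pads are 19 mm wide; open, the fingers measure 117 mm over their backs; the gripper's body (75 mm by 190 mm) begins 51 mm behind the grasp point.
Start: joints at [1.157, 0.527, 1.433, -0, 1.181, -0.178], TCP at [0.145, 0.608, 0.248] pointing down, gripper open.
Joint ranges: [-3.08, 3.08], [-0.75, 2.2], [0.22, 2.44], [-1.43, 4.57], [0, 2.65], [-2.85, 2.85]. Speed limits (rad/s): [2.79, 2.79, 3.14, 3.14, 3.14, 3.14].

## Interface

Orientations are given as a unit quaternion [w, x, y, z].
In Python, from workcell import monitor, eyes, manip gives the robot as it stands.
- The arm moves only by the shell command python3 -m jog 'ROWS'. ROWS is JSON, a list of rows, each an object of numbers: "fingers": the finger opening in m, from 0 to 0.087; "x", "y", "z": the shift along the tool's x, y, z in m; "rx", "ry", "rz": the turn, a rotation vector about the tool's x, y, z in units of 10 degrees (1.0 is 10 degrees). A call has 1 to 5 rows; each row shifts and turns the commanded pose from where the row before left it, along the tool's axes as they then stand; what a row does not reach is not made up. A row lasts 1/8 s, in which the tool goes at most 62.5 mm and 10.7 degrees, less where a joint would pass 70% of its speed; a pose out of reach is approached as far as the arm can. A call is refused whole if a number of a shift passes 0.0625 or a number of a turn 1, either way. A call with a gripper value outside its range is refused whole. The fingers move at their own pace and stop on an object; the grip force is fixed at half the most. Time passes only in rows, so rows that do not move let the fingers close. It gives the time, the measured TCP pose, the force and the opening at its end, in the units of the state.
- monitor.state(): the state, without advancing time (a new reading comes with each control period).
- eyes.capture(name): name is "scene" or "side" or "wrist"; returns the picture (420x560x3 uint8, red, green, blue); there is no depth.
- eyes.camera_model(name): a dict with "K" (3x3 intrinsics, pixels), "distortion" ([k1, k2, p1, p2, k3] as OpenCV has them; the pictures are not rectified), "R" (3x3) and "t" (3): a world point X has camera coordinates R X + t; the wrist camera has in their place "T_tool_cam" (4x4, takes a point from camera to tool coordinates, whose origin is the TCP and whose axes are the tool frame's). Camera axes: x right, y down, z forward; pixel columns grow to the right and rows downward; lengths in m; the calibration is good to about 2 mm. A picture is of the moment at which its call begins: read the wrist's pose just before it. camera_model takes no time and is no camera call.
- manip.close_job(): hands the job in, once; it reports no verdict.
The state is a dict: "time_s": time; "q": joint angles; "joint_vel": joint speeds; "tau": joint torques, N m; "position": TCP position; "tcp_rot": TCP orientation; "wrist_force": force on the tool from outside, world axes, zero at the start; "ft_torque": the same for the moment, N m; "finger_gap": finger opening in m.
Only numpy, scipy, OpenCV 4.12 (cv2) and the standard library are available. Lean on these libraries where they do the work, as an engineer would, in place of code of your own. Each camera call takes 0.05 s, during which the arm holds its last target.

## Task

A wooden tool handle lies in the V-groove of the drilling jig, short of the jig's end stop: push it gently along the groove, without lifting it out, until its ferrule end butts fully against the stop. Then swing the jig's hinged leaf down over the handle, press it shut until the spring catch snaps over it, and give it a firm tug upwards by its knob to check that the catch holds, pressing again if it gives. Finish with the handle against the stop, the leaf shut and let go, and the tools and goods around the jig left where they are.

Things in the scene. Friction and masses are not known exactly. Their poses are not given: they have to be found in the camera images.
- jig: drilling jig: dark steel base plate 150 x 345 x 8 mm with a V-groove of steel angle along its y axis. Origin at bench level under the groove's centre line; y along the groove to the end stop, x across it from hinge to catch, z up. The 90 degree V runs from y = -150 to +85 mm, bottom 16 mm and upper edges 36 mm above the bench, 20 mm either side of the centre. From y = -150 to 0 nothing is higher than its edges.
- stop: grey steel end stop, 62 mm wide, 60 mm high, bolted across the groove's end; its place along the groove varies. Axes as the jig's; origin at bench level under its contact face. It is rigid: a push of 5 to 15 N is plenty, and ramming the handle into it (over 40 N) spoils its setting.
- stop_face (a point): centre of the stop's contact face, a round steel bolt head 19 mm across, 40 mm above the bench, looking along the jig's -y at the handle's end.
- handle: plain round hardwood handle, 34 mm in diameter, 200 mm long, about 0.18 kg, lying in the groove: axis 40 mm, top 57 mm above the bench. Its y axis runs along it to the steel ferrule at the stop end; origin on the axis, half-way. It must travel 45 to 125 mm; sliding it takes about 1 to 3 N.
- handle_tip (a point): centre of the handle's ferrule end face (the end that must meet the stop).
- handle_butt (a point): centre of the handle's other end face, where it is pushed: the part of it between 37 and 57 mm above the bench stands clear of the groove's edges, within reach of fingertips held just above them. At the start it may overhang the groove's open end by up to 45 mm.
- leaf_angle (a joint): angle of the hinged leaf, rad: 0 shut, 1.57 upright, 1.9 leaning back to the robot (starts at 1.28 to 1.68). The hinge is stiff and damped: near upright it stays put; lower down it sinks slowly and stops on the catch's nose at about 0.12, not caught. About 6 to 10 N down at the knob over the last 10 mm snaps it past; caught, it reads 0 and lifts at most 0.03. A tug of some 10 N tests it.
- leaf_hinge (a point): point on the leaf's hinge axis at mid-width of the leaf, 66 mm above the bench, at x = -50, y = +35 mm of the jig; the axis is parallel to the groove. Shut, the leaf covers y = 0 to 70 mm of the jig.
- knob (a point): grip point of the leaf's round black knob, 24 mm in diameter, 25 mm long, on a 14 mm stem, square to the leaf's upper face and 26 mm above it: 77 mm from the hinge axis along the leaf, 32 mm off it square to the leaf. Shut: at x = +27, y = +35 mm of the jig, 98 mm above the bench, knob top at 111 mm. With the leaf open the knob points level towards the robot.
- catch: spring catch at the leaf's free edge: upright dark steel hook 16 mm wide, up to 95 mm above the bench, with a sloping nose and a thumb tab leaning away from the leaf. It gives by itself when the leaf is pressed onto its nose, then springs back over the leaf's bar and holds it with 1.5 mm of play. Origin on its pivot, 22 mm above the bench. It need not be touched.
- leaf: the hinged steel leaf, 95 x 70 x 8 mm, 0.5 kg, with a drill bush 25 mm wide and 8 mm high on top, two sprung rubber feet below that bear lightly on the handle, and a 6 mm round bar along its free edge, 100 mm from the hinge axis, which the catch hooks over. Origin on the hinge axis at mid-width; shut, its axes are the jig's; it turns about its own y.
- rivet_tin: open round steel tin of rivets, 72 mm across, 56 mm tall, on the bench beside the catch side of the jig; origin at the centre of its underside. To be left alone.
- brush: flat chip brush, 170 x 42 mm, 20 mm thick, lying on the bench beside the catch side of the jig; origin under its middle, x axis along it. To be left alone.
- hammer: hammer with a wooden handle, 270 mm long, head 108 mm wide and 26 mm thick, lying on the bench beyond the open end of the groove; origin under its middle, x axis along the handle towards the head. To be left alone.
- oil_bottle: white plastic oil bottle, 48 mm across, 115 mm tall, standing on the bench near the stop end of the jig; origin at the centre of its underside. To be left alone.
- spanner: flat dark steel spanner, 190 x 38 mm, 8 mm thick, lying on the bench on the robot's side of the jig; origin under its middle. To be left alone.
There are look-alikes about, which are no part of the job. There is more than one size of the handle; the one meant has the size given above.

How it is judged:
By the outcome, as a careful person would: the job done as asked, in the order asked, and still so for the second after the job is handed in, with the robot touching nothing.
It also fails if it takes over 64 s, if anything falls off the work surface, if the arm or the gripper's body presses on something with over 40 N, if the wrist force passes 120 N, or if a joint passes its speed limit or range.

## Working session

There is one attempt and no reset: what is moved stays moved. The work goes in short steps, Python scripts to look and compute and a shell command to move; the robot and the scene stay as the last step left them, time stands still between calls to the robot, and variables do not carry over. Pictures are saved under pics/ and viewed, and the job is handed in when it is done.

```bash
ls; mkdir -p pics
python3 - <<'E'
from workcell import monitor, eyes, manip
import cv2
print(monitor.state()); print(manip.finger_overhang)
for n in ["scene","side","wrist"]:
    im=eyes.capture(n); cv2.imwrite(f"pics/{n}0.png",im[:,:,::-1]); print(n,eyes.camera_model(n))
E
```

```text
pics
{'time_s': 0.0, 'q': array([ 1.15750510e+00,  5.28472902e-01,  1.43390703e+00, -3.44707795e-05,
        1.18140321e+00, -1.78500230e-01]), 'joint_vel': array([ 1.03666959e-03, -1.16859437e-03, -3.58937063e-04,  9.30449810e-04,
        8.91862285e-05, -1.44457463e-03]), 'tau': array([-2.43193521e-03, -4.40031731e+01, -1.76592475e+01,  6.32846332e-02,
        5.81239408e-02, -2.10115841e-04]), 'position': array([0.14509996, 0.60721767, 0.24656594]), 'tcp_rot': array([-0.55474425,  0.55549242,  0.43732068, -0.4386771 ]), 'wrist_force': array([-0.60244442, -0.07379477,  0.4812328 ]), 'ft_torque': array([0.00114252, 0.04159975, 0.00432599]), 'finger_gap': 0.08701290627306643}
0.025
scene {'K': array([[386.94884895,   0.        , 280.4268978 ],
       [  0.        , 386.94884895, 206.13800621],
       [  0.        ,   0.        ,   1.        ]]), 'distortion': array([-0.00518601,  0.        ,  0.        ,  0.        ,  0.        ]), 'R': array([[ 0.74380595,  0.66800896, -0.02273192],
       [ 0.40092908, -0.47311683, -0.78448476],
       [-0.5347977 ,  0.57439054, -0.61973133]]), 't'
[... 410 characters left out ...]
  [ 0.13900482, -0.78935104, -0.59799883]]), 't': array([0.48131258, 0.08139972, 1.10346151])}
wrist {'K': array([[344.09452795,   0.        , 284.24585894],
       [  0.        , 344.09452795, 208.1601828 ],
       [  0.        ,   0.        ,   1.        ]]), 'distortion': array([0.01392544, 0.        , 0.        , 0.        , 0.        ]), 'T_tool_cam': array([[ 9.99999974e-01,  2.22601660e-04, -4.54348281e-05,
        -1.63560787e-03],
       [ 1.00100915e-04, -2.52174477e-01,  9.67681778e-01,
        -1.37277944e-01],
       [ 2.03950066e-04, -9.67681757e-01, -2.52174493e-01,
         6.82884320e-02],
       [ 0.00000000e+00,  0.00000000e+00,  0.00000000e+00,
         1.00000000e+00]])}
```

View pics/scene0.png

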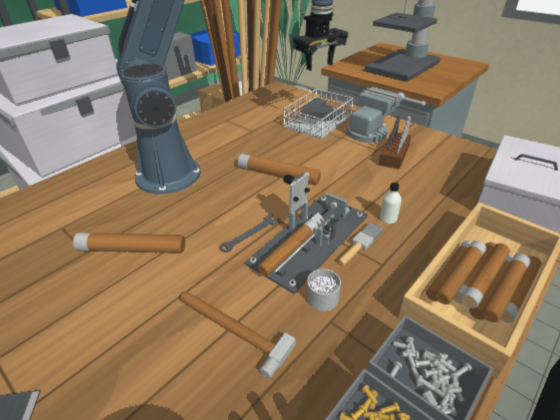

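View pics/side0.png

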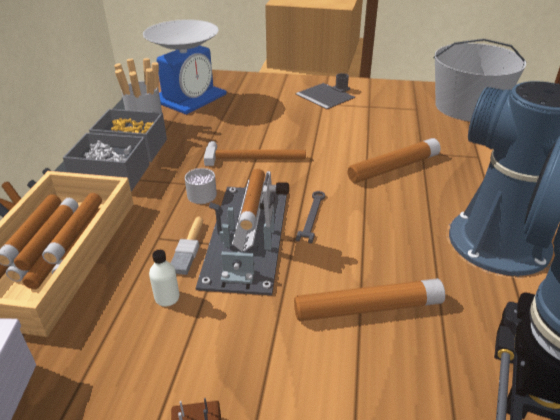

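View pics/wrist0.png

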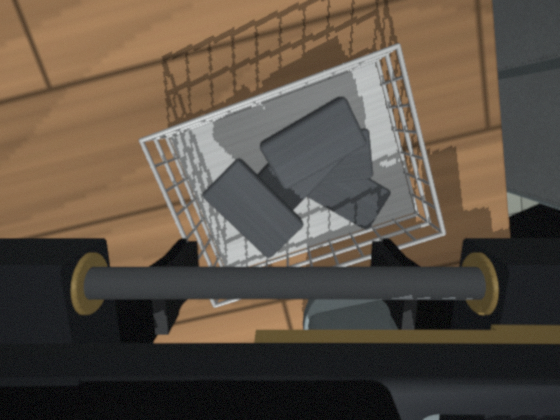

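Run:
```python
import cv2
a=cv2.imread("pics/scene0.png")[170:310,210:400]; cv2.imwrite("pics/sc_crop.png",cv2.resize(a,None,fx=4,fy=4,interpolation=cv2.INTER_CUBIC))
a=cv2.imread("pics/side0.png")[160:300,150:340]; cv2.imwrite("pics/si_crop.png",cv2.resize(a,None,fx=4,fy=4,interpolation=cv2.INTER_CUBIC))
```

```text
(no output)
```

View pics/sc_crop.png

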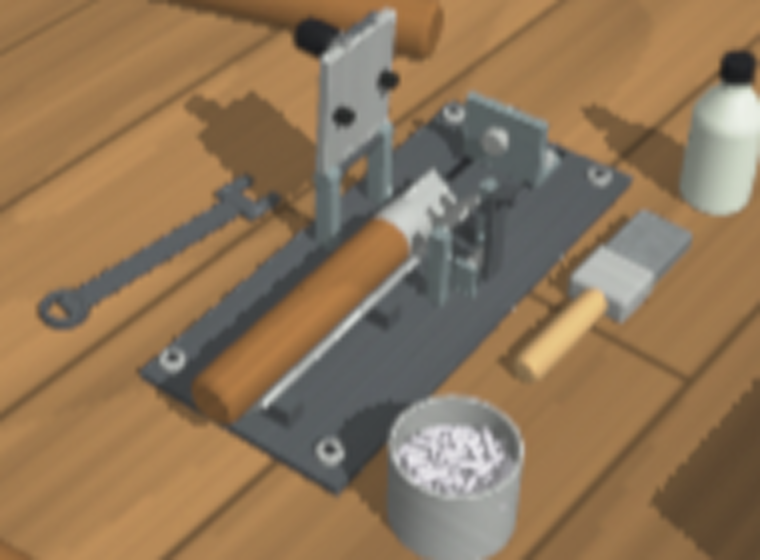

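View pics/si_crop.png

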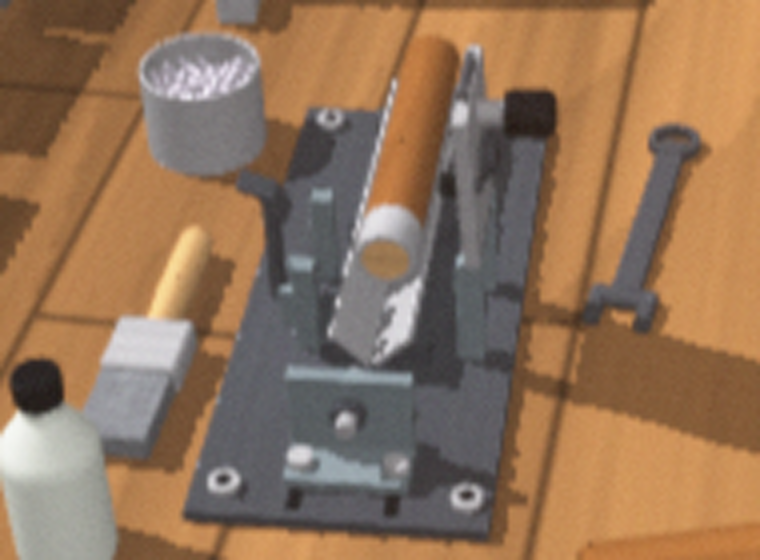

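```bash
cat > h.py <<'E'
import numpy as np, cv2
from workcell import eyes
CM={n:eyes.camera_model(n) for n in ["scene","side"]}
def ray(n,uv):
    c=CM[n]; p=cv2.undistortPoints(np.array([[uv]],float),c["K"],c["distortion"])[0,0]
    d=c["R"].T@np.array([p[0],p[1],1]); return -c["R"].T@c["t"], d/np.linalg.norm(d)
def onz(n,uv,z):
    o,d=ray(n,uv); return o+d*(z-o[2])/d[2]
def tri(a,b):
    o1,d1=ray("scene",a);o2,d2=ray("side",b)
    A=np.stack([d1,-d2],1); s=np.linalg.lstsq(A,o2-o1,rcond=None)[0]
    p,q=o1+s[0]*d1,o2+s[1]*d2; return (p+q)/2,np.linalg.norm(p-q)
def sc(u,v): return (210+u/4,170+v/4)
def si(u,v): return (150+u/4,160+v/4)
E
python3 - <<'E'
from h import *
np.set_printoptions(precision=4,suppress=True)
z=.008
for n,f,ps in [("scene",sc,[(138,372),(340,492),(632,182),(446,104)]),("side",si,[(308,108),(185,516),(490,537)])]:
    for p in ps: print(n,p,onz(n,f(*p),z))
for n,f,ps in [("scene",sc,[(172,360),(330,451),(600,176),(454,113)]),("side",si,[(331,119),(223,481),(466,495)])]:
    for p in ps: print("bolt",n,p,onz(n,f(*p),.011))
print("stop bolt",tri(sc(495,140),si(345,422)))
print("knob",tri(sc(316,38),si(530,112)))
print("leaf top far corner", tri(sc(395,12),si(475,48)))
print("tip side", onz("side",si(386,260),.04))
print("butt scene", onz("scene",sc(215,398),.04))
print("stop top L,R", [onz("side",si(u,v),.06) for u,v in [(288,370),(412,377)]],[onz("scene",sc(u,v),.06) for u,v in [(468,95),(548,124)]])
E
```

```text
scene (138, 372) [ 0.4813 -0.1161  0.008 ]
scene (340, 492) [ 0.633  -0.1058  0.008 ]
scene (632, 182) [0.6117 0.2314 0.008 ]
scene (446, 104) [0.4595 0.2205 0.008 ]
side (308, 108) [ 0.6236 -0.0992  0.008 ]
side (185, 516) [0.6003 0.245  0.008 ]
side (490, 537) [0.4525 0.2357 0.008 ]
bolt scene (172, 360) [ 0.4921 -0.0975  0.011 ]
bolt scene (330, 451) [ 0.6113 -0.089   0.011 ]
bolt scene (600, 176) [0.5932 0.2195 0.011 ]
bolt scene (454, 113) [0.4729 0.2122 0.011 ]
bolt side (331, 119) [ 0.6057 -0.0857  0.011 ]
bolt side (223, 481) [0.5874 0.2222 0.011 ]
bolt side (466, 495) [0.4681 0.2132 0.011 ]
stop bolt (array([0.5298, 0.1879, 0.0282]), np.float64(0.006803266429957227))
knob (array([0.4585, 0.0756, 0.143 ]), np.float64(0.001806379499731559))
leaf top far corner (array([0.4958, 0.088 , 0.1789]), np.float64(0.028492650916285604))
tip side [0.5354 0.0771 0.04  ]
butt scene [ 0.5528 -0.1209  0.04  ]
stop top L,R [array([0.5589, 0.1909, 0.06  ]), array([0.4984, 0.1867, 0.06  ])] [array([0.5051, 0.1816, 0.06  ]), array([0.5654, 0.1898, 0.06  ])]
```

```bash
cat >> h.py <<'E'
from scipy.spatial.transform import Rotation as Ro
def R(s): 
    w,x,y,z=s["tcp_rot"]; return Ro.from_quat([x,y,z,w])
JA=np.deg2rad(3.4); YJ=np.array([-np.sin(JA),np.cos(JA),0]); XJ=np.array([np.cos(JA),np.sin(JA),0])
E
python3 - <<'E'
from h import *
from workcell import monitor
np.set_printoptions(precision=4,suppress=True)
s=monitor.state(); print(R(s).as_matrix())
print("stop face", onz("scene",sc(495,140),.04))
# targets: camera options: tool y down, tool z = -YJ  => x = y x z
for nm,z in [("z=-YJ",-YJ),("z=+YJ",YJ),("z=-XJ",-XJ),("z=XJ",XJ)]:
    y=np.array([0,0,-1.]); x=np.cross(y,z); T=np.stack([x,y,z],1)
    print(nm,(R(s).inv()*Ro.from_matrix(T)).as_rotvec(degrees=True)/10)
E
```

```text
[[ 0.2327 -0.0007 -0.9726]
 [ 0.9726 -0.0016  0.2327]
 [-0.0017 -1.      0.0003]]
stop face [0.5346 0.1743 0.04  ]
z=-YJ [ -0.0103 -10.6855  -0.0051]
z=+YJ [ 0.0047  7.3145 -0.0095]
z=-XJ [-0.0032 -1.6855 -0.0094]
z=XJ [ 0.0134 16.3145 -0.0046]
```

In the scene picture the things that could be mistaken for the handle are the loose handles at (130,243) and (278,170) and the three in the tray at about (460,270), (488,272) and (512,285). The right one lies in the jig at (292,245), its ferrule towards the stop. It measures 198 mm from tip to butt, which fits. In the side crop the jig's groove, the handle and the upright leaf with its knob are clear. The jig is yawed about 3.4°, the handle tip is at y≈0.077 and the stop face is at y≈0.174.

```bash
python3 -m jog '[{"ry":1,"fingers":0},{"ry":1},{"ry":1},{"ry":1},{"ry":1}]'; python3 -m jog '[{"ry":1},{"ry":1},{"ry":0.31,"x":0.06},{"x":0.06,"z":-0.03},{"x":0.06,"z":-0.05}]';python3 -m jog '[{"x":0.06,"z":-0.06},{"x":0.06,"z":-0.06},{"x":0.06,"z":-0.06},{"z":-0.06},{"z":-0.06}]'
```

```text
$[0]: bad value
$[0]: bad value
$[0]: bad value
```

```bash
python3 -m jog '[{"fingers":0.0,"x":0,"y":0,"z":0,"rx":0,"ry":0.9,"rz":0}]'; python3 -m jog --help | head -20
```

```text
time_s: 0.28
position: [0.1452, 0.6075, 0.247]
tcp_rot: [-0.588, 0.589, 0.391, -0.392]
wrist_force: [1.0, -0.2, -0.0]
finger_gap: 0.0824invalid input: not JSON, or not a number
```

```bash
python3 -m jog '[{"fingers":0,"x":0,"y":0,"z":0,"rx":0,"ry":1,"rz":0},{"fingers":0,"x":0,"y":0,"z":0,"rx":0,"ry":1,"rz":0},{"fingers":0,"x":0,"y":0,"z":0,"rx":0,"ry":1,"rz":0},{"fingers":0,"x":0,"y":0,"z":0,"rx":0,"ry":1,"rz":0},{"fingers":0,"x":0,"y":0,"z":0,"rx":0,"ry":1,"rz":0}]'
python3 -m jog '[{"fingers":0,"x":0,"y":0,"z":0,"rx":0,"ry":1,"rz":0},{"fingers":0,"x":0,"y":0,"z":0,"rx":0,"ry":0.41,"rz":0}]'
python3 -c "
from h import *
from workcell import monitor
print(R(monitor.state()).as_matrix().round(4))"
```

```text
time_s: 0.9
position: [0.1452, 0.6076, 0.2471]
tcp_rot: [-0.699, 0.699, 0.106, -0.106]
wrist_force: [0.2, 0.6, -0.3]
finger_gap: 0.0347
time_s: 1.15
position: [0.1453, 0.6076, 0.2471]
tcp_rot: [-0.707, 0.707, 0.02, -0.02]
wrist_force: [-0.4, -0.0, -0.6]
finger_gap: 0.0152
[[ 9.984e-01 -4.000e-04 -5.710e-02]
 [ 5.710e-02 -9.000e-04  9.984e-01]
 [-4.000e-04 -1.000e+00 -8.000e-04]]
```

```bash
python3 -m jog '[{"fingers":0,"x":0.06,"y":0,"z":0,"rx":0,"ry":0,"rz":0},{"fingers":0,"x":0.06,"y":0,"z":-0.03,"rx":0,"ry":0,"rz":0},{"fingers":0,"x":0.06,"y":0,"z":-0.04,"rx":0,"ry":0,"rz":0},{"fingers":0,"x":0.06,"y":0,"z":-0.05,"rx":0,"ry":0,"rz":0},{"fingers":0,"x":0.06,"y":0,"z":-0.05,"rx":0,"ry":0,"rz":0}]'
python3 -m jog '[{"fingers":0,"x":0.06,"y":0,"z":-0.04,"rx":0,"ry":0,"rz":0},{"fingers":0,"x":0,"y":0,"z":-0.06,"rx":0,"ry":0,"rz":0},{"fingers":0,"x":0,"y":0,"z":-0.06,"rx":0,"ry":0,"rz":0},{"fingers":0,"x":0,"y":0,"z":-0.06,"rx":0,"ry":0,"rz":0},{"fingers":0,"x":0,"y":0,"z":-0.06,"rx":0,"ry":0,"rz":0}]'
python3 -m jog '[{"fingers":0,"x":0,"y":0,"z":-0.06,"rx":0,"ry":0,"rz":0},{"fingers":0,"x":0,"y":0,"z":-0.06,"rx":0,"ry":0,"rz":0},{"fingers":0,"x":0,"y":0,"z":-0.06,"rx":0,"ry":0,"rz":0},{"fingers":0,"x":0,"y":0,"z":-0.06,"rx":0,"ry":0,"rz":0}]'
python3 - <<'E'
from h import *
from workcell import monitor,eyes
s=monitor.state();print(s["position"],s["q"].round(3),s["time_s"])
cv2.imwrite("pics/w1.png",eyes.capture("wrist")[:,:,::-1])
E
```

```text
time_s: 1.78
position: [0.4188, 0.48, 0.2471]
tcp_rot: [-0.707, 0.707, 0.021, -0.021]
wrist_force: [0.4, 0.7, -0.0]
finger_gap: 0.0007
time_s: 2.4
position: [0.4857, 0.2084, 0.2474]
tcp_rot: [-0.707, 0.707, 0.021, -0.021]
wrist_force: [1.7, -0.4, 0.3]
finger_gap: 0.0002
time_s: 2.9
position: [0.5001, -0.0312, 0.2475]
tcp_rot: [0.707, -0.707, -0.021, 0.021]
wrist_force: [1.2, -0.3, -0.8]
finger_gap: 0.0003
[ 0.50008418 -0.03116399  0.24752416] [-0.286  0.362  1.738  0.     1.042 -0.346] 2.9
```

View pics/w1.png

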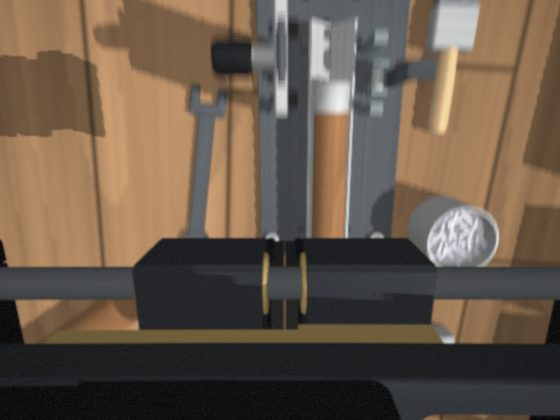

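```bash
cat >> h.py <<'E'
WM=eyes.camera_model("wrist")
def wz(s,uv,z):
    p=cv2.undistortPoints(np.array([[uv]],float),WM["K"],WM["distortion"])[0,0]
    T=WM["T_tool_cam"]; M=R(s).as_matrix()
    o=s["position"]+M@T[:3,3]; d=M@T[:3,:3]@np.array([p[0],p[1],1]); return o+d*(z-o[2])/d[2]
E
python3 - <<'E'
from h import *
from workcell import monitor
np.set_printoptions(precision=4,suppress=True)
s=monitor.state(); print(s["time_s"],s["position"])
im=cv2.imread("pics/w1.png")
hsv=cv2.cvtColor(im,cv2.COLOR_BGR2HSV)
for r in (120,150,180,210): print(r,[tuple(im[r,c]) for c in range(306,360,4)])
for p in [(331.5,150),(331,200),(332,85)]: print(p,wz(s,p,.04))
print("edges",[wz(s,p,.036) for p in [(309,150),(354,150)]])
print("bolts",[wz(s,p,.011) for p in [(271,239),(377,239)]])
print("knob",wz(s,(227,57),.143), "tip", wz(s,(332,78),.057))
E
```

```text
2.95 [ 0.5018 -0.0386  0.2477]
120 [(np.uint8(78), np.uint8(76), np.uint8(72)), (np.uint8(127), np.uint8(127), np.uint8(124)), (np.uint8(64), np.uint8(78), np.uint8(96)), (np.uint8(55), np.uint8(81), np.uint8(110)), (np.uint8(62), np.uint8(91), np.uint8(125)), (np.uint8(73), np.uint8(106), np.uint8(148)), (np.uint8(81), np.uint8(122), np.uint8(168)), (np.uint8(88), np.uint8(130), np.uint8(180)), (np.uint8(95), np.uint8(141), np.uint8(194)), (np.uint8(89), np.uint8(131), np.uint8(183)), (np.uint8(83), np.uint8(122), np.uint8(170)), (np.uint8(164), np.uint8(164), np.uint8(162)), (np.uint8(111), np.uint8(107), np.uint8(102)), (np.uint8(109), np.uint8(104), np.uint8(99))]
150 [(np.uint8(79), np.uint8(77), np.uint8(75)), (np.uint8(124), np.uint8(123), np.uint8(122)), (np.uint8(54), np.uint8(73), np.uint8(95)), (np.uint8(56), np.uint8(81), np.uint8(113)), (np.uint8(65), np.uint8(96), np.uint8(131)), (np.uint8(74), np.uint8(110), np.uint8(153)), (np.uint8(81), np.uint8(120), np.uint8(167)), (np.uint8(86), np.uint8(128), np.uint8(180)), (np.uint8(89), np.uint8(132), np.uint8(183)), (np.uint8
[... 1133 characters left out ...]
uint8(161)), (np.uint8(80), np.uint8(119), np.uint8(164)), (np.uint8(94), np.uint8(139), np.uint8(192)), (np.uint8(90), np.uint8(134), np.uint8(186)), (np.uint8(88), np.uint8(132), np.uint8(182)), (np.uint8(170), np.uint8(172), np.uint8(171)), (np.uint8(106), np.uint8(102), np.uint8(98)), (np.uint8(106), np.uint8(102), np.uint8(96)), (np.uint8(105), np.uint8(100), np.uint8(95))]
(331.5, 150) [ 0.5469 -0.0006  0.04  ]
(331, 200) [ 0.551  -0.0515  0.04  ]
(332, 85) [0.5417 0.0599 0.04  ]
edges [array([ 0.5249, -0.0022,  0.036 ]), array([0.5699, 0.0003, 0.036 ])]
bolts [array([ 0.4908, -0.1081,  0.011 ]), array([ 0.6126, -0.1013,  0.011 ])]
knob [0.4589 0.0639 0.143 ] tip [0.539  0.0642 0.057 ]
```

```bash
python3 -m jog '[{"fingers":0,"x":0.04,"y":0,"z":-0.05,"rx":0,"ry":0,"rz":0},{"fingers":0,"x":0,"y":0,"z":0,"rx":0,"ry":0,"rz":0},{"fingers":0,"x":0,"y":0,"z":0,"rx":0,"ry":0,"rz":0}]'
python3 - <<'E'
from h import *
from workcell import monitor,eyes
s=monitor.state();print(s["position"],s["time_s"])
cv2.imwrite("pics/w2.png",eyes.capture("wrist")[:,:,::-1])
import pickle; pickle.dump({k:s[k] for k in("position","tcp_rot")},open("w2.pkl","wb"))
E
```

```text
time_s: 3.32
position: [0.5414, -0.0752, 0.247]
tcp_rot: [0.707, -0.706, -0.02, 0.022]
wrist_force: [-0.2, -0.6, 0.1]
finger_gap: 0.0004
[ 0.54136172 -0.07522122  0.24695282] 3.325
```

View pics/w2.png

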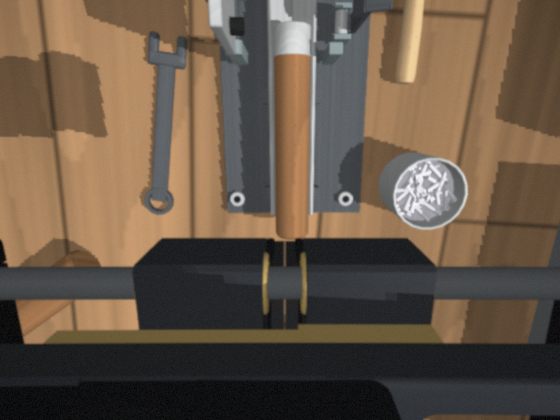

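Run:
```python
from h import *
import pickle
np.set_printoptions(precision=4,suppress=True)
s=pickle.load(open("w2.pkl","rb"))
for p,z in [((292,150),.045),((292,200),.045),((292,238),.055),((291,52),.057),((292,24),.057),((237,199),.011),((346,199),.011),((227,213),.008),((361,211),.008)]: print(p,z,wz(s,p,z))
O=np.array([0.5455,0])
```

```text
(292, 150) 0.045 [ 0.5462 -0.0374  0.045 ]
(292, 200) 0.045 [ 0.5494 -0.0874  0.045 ]
(292, 238) 0.055 [ 0.5517 -0.1245  0.055 ]
(291, 52) 0.057 [0.5394 0.0483 0.057 ]
(292, 24) 0.057 [0.5388 0.0704 0.057 ]
(237, 199) 0.011 [ 0.4895 -0.0979  0.011 ]
(346, 199) 0.011 [ 0.6105 -0.0906  0.011 ]
(227, 213) 0.008 [ 0.4782 -0.1155  0.008 ]
(361, 211) 0.008 [ 0.6295 -0.1041  0.008 ]
```

```bash
python3 -m jog '[{"fingers":0,"x":0.007,"y":0,"z":-0.05,"rx":0,"ry":0,"rz":0},{"fingers":0,"x":0,"y":0,"z":-0.031,"rx":0,"ry":0,"rz":0},{"fingers":0,"x":0,"y":0.06,"z":0,"rx":0,"ry":0,"rz":0},{"fingers":0,"x":0,"y":0.06,"z":0,"rx":0,"ry":0,"rz":0},{"fingers":0,"x":0,"y":0.04,"z":0,"rx":0,"ry":0,"rz":0}]'
python3 -m jog '[{"fingers":0,"x":0,"y":0.02,"z":0,"rx":0,"ry":0,"rz":0},{"fingers":0,"x":0,"y":0,"z":0,"rx":0,"ry":0,"rz":0},{"fingers":0,"x":0,"y":0,"z":0,"rx":0,"ry":0,"rz":0}]'
python3 - <<'E'
from h import *
from workcell import monitor,eyes
s=monitor.state();print(s["position"],s["time_s"])
a=eyes.capture("scene")[:,:,::-1][150:330,180:420];cv2.imwrite("pics/s3.png",cv2.resize(a,None,fx=3,fy=3,interpolation=cv2.INTER_CUBIC))
E
```

```text
time_s: 4.0
position: [0.5521, -0.1538, 0.0854]
tcp_rot: [0.707, -0.706, -0.021, 0.023]
wrist_force: [0.6, 0.3, 0.6]
finger_gap: 0.0
time_s: 4.38
position: [0.5545, -0.1554, 0.0686]
tcp_rot: [-0.707, 0.707, 0.022, -0.021]
wrist_force: [0.4, -0.6, 1.1]
finger_gap: 0.0006
[ 0.55445115 -0.15544129  0.06858108] 4.375
```

View pics/s3.png

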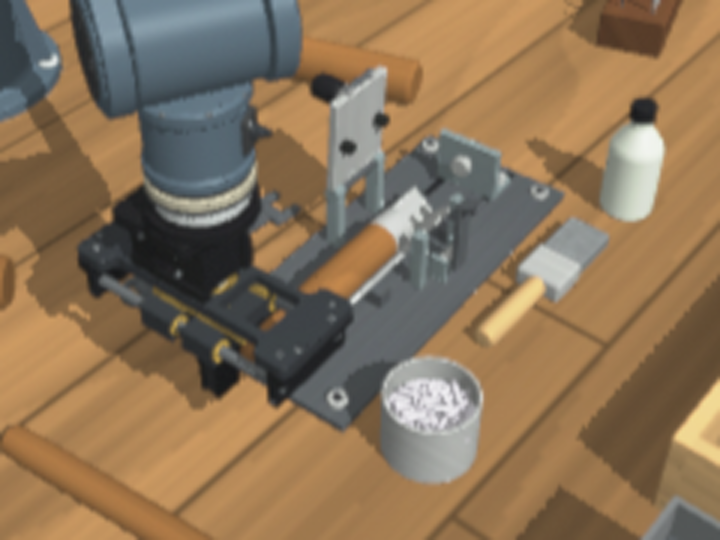

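```bash
python3 -m jog '[{"fingers":0,"x":0,"y":0.002,"z":0.01,"rx":0,"ry":0,"rz":0},{"fingers":0,"x":0,"y":0,"z":0.005,"rx":0,"ry":0,"rz":0},{"fingers":0,"x":0,"y":0,"z":0.005,"rx":0,"ry":0,"rz":0},{"fingers":0,"x":0,"y":0,"z":0.005,"rx":0,"ry":0,"rz":0},{"fingers":0,"x":0,"y":0,"z":0.005,"rx":0,"ry":0,"rz":0}]'
python3 -m jog '[{"fingers":0,"x":0,"y":0,"z":0.006,"rx":0,"ry":0,"rz":0},{"fingers":0,"x":0,"y":0,"z":0.006,"rx":0,"ry":0,"rz":0},{"fingers":0,"x":0,"y":0,"z":0.006,"rx":0,"ry":0,"rz":0},{"fingers":0,"x":0,"y":0,"z":0.006,"rx":0,"ry":0,"rz":0},{"fingers":0,"x":0,"y":0,"z":0.006,"rx":0,"ry":0,"rz":0}]'
python3 - <<'E'
from h import *
from workcell import monitor,eyes
s=monitor.state();print(s["position"],s["time_s"],s["wrist_force"])
a=eyes.capture("side")[:,:,::-1][130:330,150:360];cv2.imwrite("pics/d4.png",cv2.resize(a,None,fx=3,fy=3,interpolation=cv2.INTER_CUBIC))
E
```

```text
time_s: 5.05
position: [0.5524, -0.1264, 0.0658]
tcp_rot: [-0.706, 0.707, 0.022, -0.021]
wrist_force: [-1.4, -2.7, 1.8]
finger_gap: 0.0006
time_s: 5.68
position: [0.5505, -0.0958, 0.0656]
tcp_rot: [-0.707, 0.707, 0.021, -0.021]
wrist_force: [0.3, -2.5, 2.5]
finger_gap: 0.0004
[ 0.55054366 -0.09580368  0.06559117] 5.675 [ 0.30520944 -2.5113446   2.47016552]
```

View pics/d4.png

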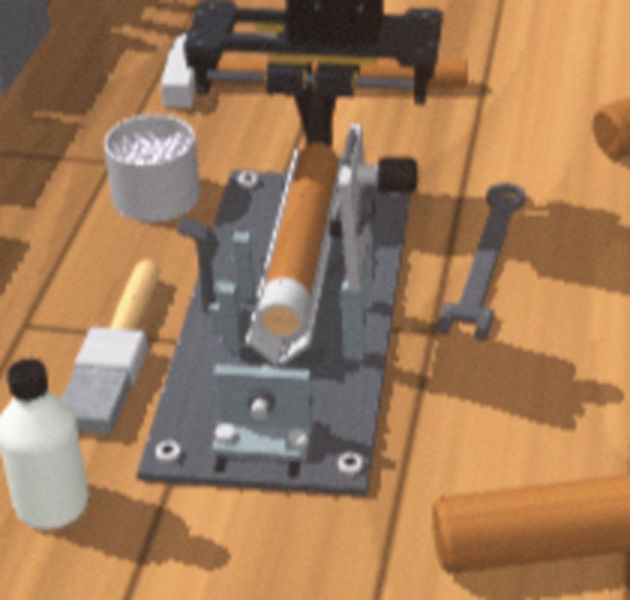

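```bash
python3 -m jog '[{"fingers":0,"x":0,"y":0,"z":0.006,"rx":0,"ry":0,"rz":0},{"fingers":0,"x":0,"y":0,"z":0.006,"rx":0,"ry":0,"rz":0},{"fingers":0,"x":0,"y":0,"z":0.006,"rx":0,"ry":0,"rz":0},{"fingers":0,"x":0,"y":0,"z":0.006,"rx":0,"ry":0,"rz":0},{"fingers":0,"x":0,"y":0,"z":0.006,"rx":0,"ry":0,"rz":0}]'
python3 -m jog '[{"fingers":0,"x":0,"y":0,"z":0.006,"rx":0,"ry":0,"rz":0},{"fingers":0,"x":0,"y":0,"z":0.006,"rx":0,"ry":0,"rz":0},{"fingers":0,"x":0,"y":0,"z":0.004,"rx":0,"ry":0,"rz":0},{"fingers":0,"x":0,"y":0,"z":0.002,"rx":0,"ry":0,"rz":0},{"fingers":0,"x":0,"y":0,"z":0.002,"rx":0,"ry":0,"rz":0}]'
```

```text
time_s: 6.35
position: [0.5485, -0.0657, 0.0655]
tcp_rot: [0.707, -0.707, -0.021, 0.021]
wrist_force: [0.1, -1.7, -0.4]
finger_gap: 0.0002
time_s: 6.98
position: [0.5473, -0.0462, 0.0655]
tcp_rot: [0.707, -0.707, -0.021, 0.021]
wrist_force: [-0.8, -1.5, 0.5]
finger_gap: 0.0001
```

```bash
python3 -m jog '[{"fingers":0,"x":0,"y":0,"z":0.002,"rx":0,"ry":0,"rz":0},{"fingers":0,"x":0,"y":0,"z":0.002,"rx":0,"ry":0,"rz":0},{"fingers":0,"x":0,"y":0,"z":0.002,"rx":0,"ry":0,"rz":0}]'
python3 -m jog '[{"fingers":0,"x":0,"y":0,"z":0.0015,"rx":0,"ry":0,"rz":0},{"fingers":0,"x":0,"y":0,"z":0.0015,"rx":0,"ry":0,"rz":0}]'
```

```text
time_s: 7.35
position: [0.5469, -0.0402, 0.0655]
tcp_rot: [0.707, -0.707, -0.021, 0.021]
wrist_force: [-0.5, -1.2, 0.2]
finger_gap: 0.0004
time_s: 7.6
position: [0.5471, -0.0392, 0.0657]
tcp_rot: [-0.705, 0.708, 0.022, -0.022]
wrist_force: [-1.2, -12.9, 0.4]
finger_gap: 0.0006
```

Run:
```python
from h import *
from workcell import monitor,eyes
s=monitor.state();print(s["position"],s["time_s"],s["wrist_force"])
a=eyes.capture("side")[:,:,::-1][170:320,180:330];cv2.imwrite("pics/d5.png",cv2.resize(a,None,fx=4,fy=4,interpolation=cv2.INTER_CUBIC))
```

```text
[ 0.54710588 -0.03917632  0.06569339] 7.6 [ -1.21807807 -12.88860938   0.43353986]
```

View pics/d5.png

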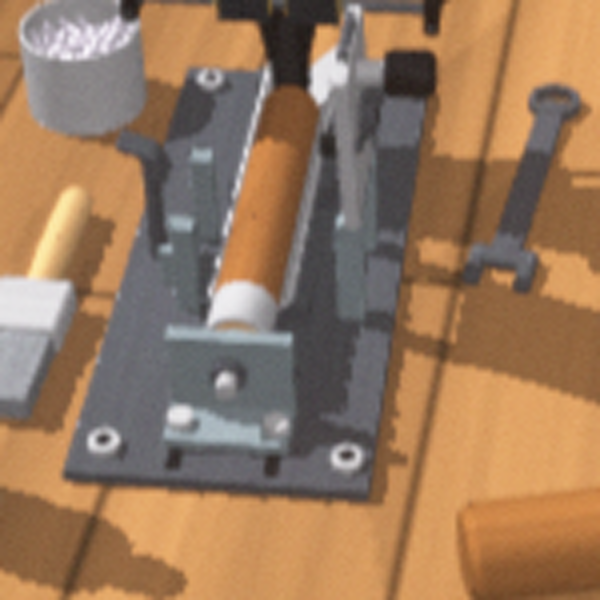

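```bash
python3 -m jog '[{"fingers":0,"x":0,"y":0,"z":0,"rx":0,"ry":0,"rz":0}]'
python3 - <<'E'
from h import *
from workcell import monitor,eyes
s=monitor.state();print(s["position"],s["time_s"],s["wrist_force"])
a=eyes.capture("scene")[:,:,::-1][150:290,240:390];cv2.imwrite("pics/s5.png",cv2.resize(a,None,fx=4,fy=4,interpolation=cv2.INTER_CUBIC))
E
```

```text
time_s: 7.78
position: [0.5471, -0.0393, 0.0657]
tcp_rot: [-0.706, 0.708, 0.022, -0.022]
wrist_force: [-2.1, -9.2, -0.2]
finger_gap: 0.0006
[ 0.54711857 -0.03926511  0.06568593] 7.775 [-2.06295029 -9.2079714  -0.1666392 ]
```

View pics/s5.png

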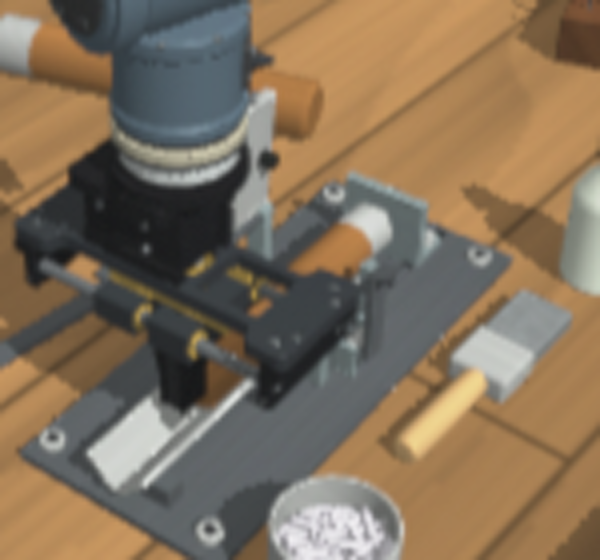

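```bash
python3 -m jog '[{"fingers":0,"x":0,"y":0,"z":-0.02,"rx":0,"ry":0,"rz":0},{"fingers":0,"x":0,"y":-0.01,"z":-0.03,"rx":0,"ry":0,"rz":0},{"fingers":0,"x":0,"y":-0.05,"z":0,"rx":0,"ry":0,"rz":0},{"fingers":0,"x":0,"y":-0.06,"z":0,"rx":0,"ry":0,"rz":0},{"fingers":0,"x":0,"y":-0.06,"z":0,"rx":0,"ry":0,"rz":0}]'
python3 -m jog '[{"fingers":0,"x":0,"y":-0.02,"z":0,"rx":0,"ry":-1,"rz":0},{"fingers":0,"x":0,"y":0,"z":0,"rx":0,"ry":-1,"rz":0},{"fingers":0,"x":0,"y":0,"z":0,"rx":0,"ry":-1,"rz":0},{"fingers":0,"x":0,"y":0,"z":0,"rx":0,"ry":-1,"rz":0},{"fingers":0,"x":0,"y":0,"z":0,"rx":0,"ry":-1,"rz":0}]'
python3 -m jog '[{"fingers":0,"x":0,"y":0,"z":0,"rx":0,"ry":-1,"rz":0},{"fingers":0,"x":0,"y":0,"z":0,"rx":0,"ry":-1,"rz":0},{"fingers":0,"x":0,"y":0,"z":0,"rx":0,"ry":-1,"rz":0},{"fingers":0,"x":0,"y":0,"z":0,"rx":0,"ry":-1,"rz":0},{"fingers":0,"x":0,"y":0,"z":0,"rx":0,"ry":0,"rz":0}]'
python3 - <<'E'
from h import *
from workcell import monitor,eyes
np.set_printoptions(precision=4,suppress=True)
s=monitor.state();print(s["position"],s["time_s"],s["wrist_force"],s["q"]);M=R(s).as_matrix();print(M)
print(M.T@(np.array([.420,.073,.25])-s["position"]))
cv2.imwrite("pics/s6.png",eyes.capture("scene")[:,:,::-1])
cv2.imwrite("pics/d6.png",eyes.capture("side")[:,:,::-1])
E
```

```text
time_s: 8.45
position: [0.5495, -0.0876, 0.2471]
tcp_rot: [0.707, -0.706, -0.021, 0.021]
wrist_force: [0.7, -0.2, -0.9]
finger_gap: 0.0001
time_s: 9.07
position: [0.5496, -0.0874, 0.2654]
tcp_rot: [0.631, -0.63, -0.32, 0.319]
wrist_force: [0.3, -0.2, -0.1]
finger_gap: 0.0003
time_s: 9.7
position: [0.5497, -0.0874, 0.2654]
tcp_rot: [-0.486, 0.485, 0.514, -0.514]
wrist_force: [0.8, -0.1, -0.6]
finger_gap: 0.0006
[ 0.5497 -0.0874  0.2654] 9.7 [ 0.7585 -0.0571 -0.5675] [-0.3589  0.4143  1.5851  0.0009  1.1428 -1.9876]
[[-0.0575 -0.0003 -0.9983]
 [ 0.9983  0.001  -0.0575]
 [ 0.001  -1.      0.0002]]
[0.1676 0.0156 0.1202]
```

View pics/s6.png

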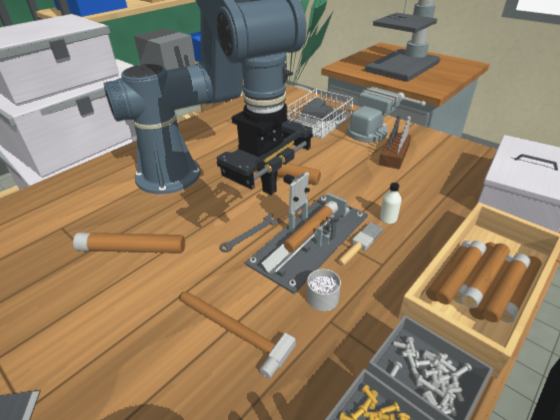

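View pics/d6.png

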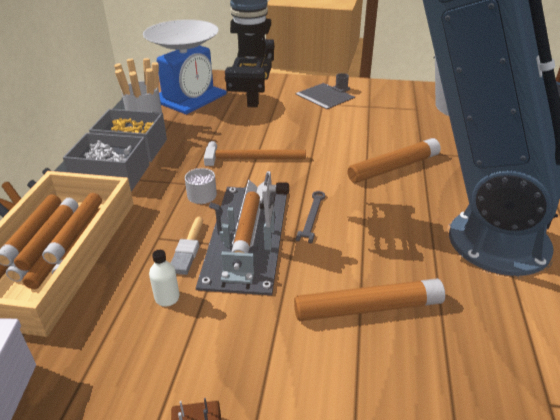

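```bash
python3 -m jog '[{"fingers":0,"x":0,"y":0,"z":0.06,"rx":0,"ry":0,"rz":0},{"fingers":0,"x":0.05,"y":0,"z":0.06,"rx":0,"ry":0,"rz":0},{"fingers":0,"x":0.06,"y":0,"z":0,"rx":0,"ry":0,"rz":0},{"fingers":0,"x":0.057,"y":0,"z":0,"rx":0,"ry":0,"rz":0},{"fingers":0,"x":0,"y":0.05,"z":0,"rx":0,"ry":0,"rz":0}]'
python3 -m jog '[{"fingers":0,"x":0,"y":0.03,"z":0,"rx":0,"ry":0,"rz":0},{"fingers":0,"x":0,"y":0.025,"z":0,"rx":0,"ry":0,"rz":0},{"fingers":0,"x":0,"y":0,"z":0,"rx":0,"ry":0,"rz":0},{"fingers":0,"x":0,"y":0,"z":0,"rx":0,"ry":0,"rz":0}]'
python3 - <<'E'
from h import *
from workcell import monitor,eyes
np.set_printoptions(precision=4,suppress=True)
s=monitor.state();print(s["position"],s["time_s"],s["wrist_force"])
a=eyes.capture("scene")[:,:,::-1][130:280,240:390]
b=eyes.capture("side")[:,:,::-1][150:300,180:330]
cv2.imwrite("pics/c7.png",cv2.resize(np.hstack([a,b]),(800,400),interpolation=cv2.INTER_CUBIC))
E
```

```text
time_s: 10.42
position: [0.435, 0.0662, 0.218]
tcp_rot: [-0.481, 0.487, 0.518, -0.513]
wrist_force: [0.1, 0.2, -0.4]
finger_gap: 0.0004
time_s: 10.92
position: [0.4332, 0.0629, 0.1612]
tcp_rot: [-0.485, 0.485, 0.515, -0.514]
wrist_force: [-0.5, 0.4, 0.6]
finger_gap: 0.0005
[0.4332 0.0629 0.1612] 10.925 [-0.5054  0.3507  0.6184]
```

View pics/c7.png

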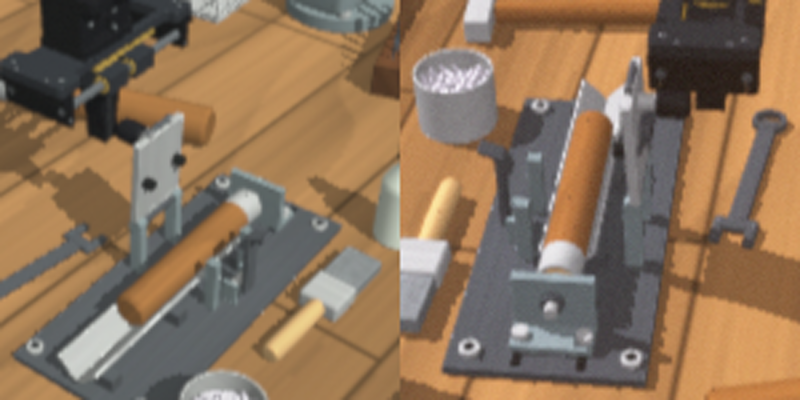

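```bash
python3 -m jog '[{"fingers":0,"x":0.012,"y":0,"z":0,"rx":0,"ry":0,"rz":0},{"fingers":0,"x":0,"y":0,"z":-0.006,"rx":0,"ry":0,"rz":0},{"fingers":0,"x":0,"y":0,"z":-0.006,"rx":0,"ry":0,"rz":0},{"fingers":0,"x":0,"y":0,"z":-0.006,"rx":0,"ry":0,"rz":0}]'
python3 -m jog '[{"fingers":0,"x":0,"y":0,"z":-0.006,"rx":0,"ry":0,"rz":0},{"fingers":0,"x":0,"y":0,"z":-0.006,"rx":0,"ry":0,"rz":0},{"fingers":0,"x":0,"y":0,"z":-0.006,"rx":0,"ry":0,"rz":0},{"fingers":0,"x":0,"y":0,"z":-0.006,"rx":0,"ry":0,"rz":0},{"fingers":0,"x":0,"y":0,"z":-0.006,"rx":0,"ry":0,"rz":0}]'
python3 - <<'E'
from h import *
from workcell import monitor,eyes
np.set_printoptions(precision=4,suppress=True)
s=monitor.state();print(s["position"],s["time_s"],s["wrist_force"])
a=eyes.capture("scene")[:,:,::-1][130:280,240:390]
b=eyes.capture("side")[:,:,::-1][150:300,180:330]
cv2.imwrite("pics/c8.png",cv2.resize(np.hstack([a,b]),(800,400),interpolation=cv2.INTER_CUBIC))
E
```

```text
time_s: 11.52
position: [0.4499, 0.0762, 0.1605]
tcp_rot: [0.485, -0.484, -0.515, 0.515]
wrist_force: [-1.1, 0.3, 1.2]
finger_gap: 0.0008
time_s: 12.15
position: [0.4806, 0.0779, 0.1606]
tcp_rot: [-0.485, 0.485, 0.515, -0.515]
wrist_force: [-0.2, 0.1, 0.5]
finger_gap: 0.0006
[0.4806 0.0779 0.1606] 12.15 [-0.2298  0.0832  0.5298]
```

View pics/c8.png

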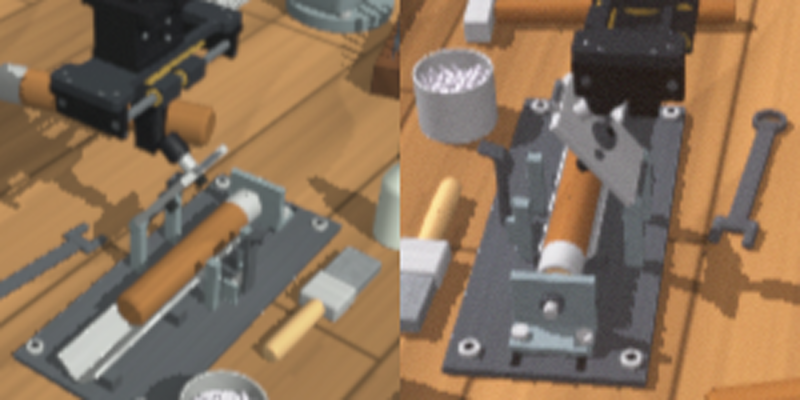

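```bash
python3 -m jog '[{"fingers":0,"x":0,"y":0,"z":-0.006,"rx":0,"ry":0,"rz":0},{"fingers":0,"x":0,"y":0,"z":-0.006,"rx":0,"ry":0,"rz":0},{"fingers":0,"x":0,"y":0,"z":-0.006,"rx":0,"ry":0,"rz":0},{"fingers":0,"x":0,"y":0,"z":-0.006,"rx":0,"ry":0,"rz":0},{"fingers":0,"x":0,"y":0,"z":0,"rx":0,"ry":0,"rz":0}]'
python3 - <<'E'
from h import *
from workcell import monitor,eyes
np.set_printoptions(precision=4,suppress=True)
s=monitor.state();print(s["position"],s["time_s"],s["wrist_force"])
a=eyes.capture("scene")[:,:,::-1][130:280,240:390]
b=eyes.capture("side")[:,:,::-1][150:300,180:330]
cv2.imwrite("pics/c9.png",cv2.resize(np.hstack([a,b]),(800,400),interpolation=cv2.INTER_CUBIC))
E
```

```text
time_s: 12.88
position: [0.5044, 0.0793, 0.1606]
tcp_rot: [-0.485, 0.485, 0.515, -0.515]
wrist_force: [-0.4, -0.2, 0.1]
finger_gap: 0.0003
[0.5044 0.0793 0.1606] 12.875 [-0.4    -0.1563  0.1112]
```

View pics/c9.png

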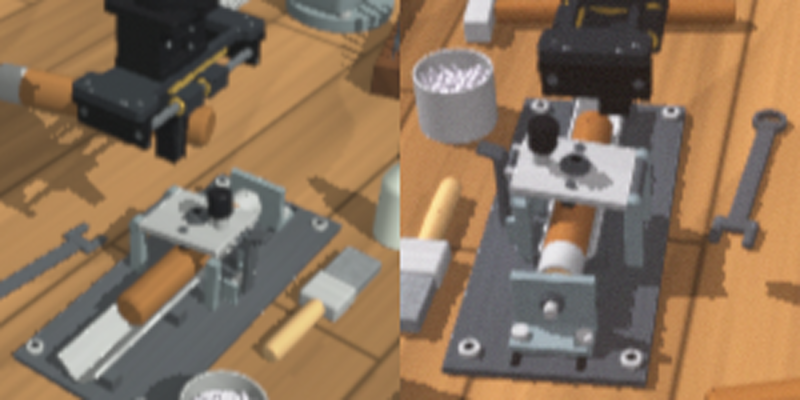

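Run:
```python
from h import *
np.set_printoptions(precision=4,suppress=True)
k=400/150
a=(240+218/k,130+188/k); b=(180+144/k,150+119/k)
print(onz("scene",a,.12),onz("side",b,.12),tri(a,b))
```

```text
[0.5578 0.0838 0.12  ] [0.5572 0.0804 0.12  ] (array([0.5576, 0.0825, 0.121 ]), np.float64(0.0019625219975470108))
```

```bash
python3 -m jog '[{"fingers":0,"x":0,"y":0,"z":-0.03,"rx":0,"ry":0,"rz":0},{"fingers":0,"x":0,"y":0,"z":-0.028,"rx":0,"ry":0,"rz":0},{"fingers":0,"x":0,"y":0,"z":0,"rx":0,"ry":0,"rz":0}]'
python3 -m jog '[{"fingers":0,"x":0,"y":0.005,"z":0,"rx":0,"ry":0,"rz":0},{"fingers":0,"x":0,"y":0.005,"z":0,"rx":0,"ry":0,"rz":0},{"fingers":0,"x":0,"y":0.003,"z":0,"rx":0,"ry":0,"rz":0}]'
python3 -m jog '[{"fingers":0,"x":0,"y":0.002,"z":0,"rx":0,"ry":0,"rz":0},{"fingers":0,"x":0,"y":0.002,"z":0,"rx":0,"ry":0,"rz":0}]'
python3 -m jog '[{"fingers":0,"x":0,"y":0.002,"z":0,"rx":0,"ry":0,"rz":0},{"fingers":0,"x":0,"y":0.002,"z":0,"rx":0,"ry":0,"rz":0}]'
```

```text
time_s: 13.35
position: [0.5634, 0.0827, 0.1607]
tcp_rot: [-0.484, 0.485, 0.515, -0.514]
wrist_force: [-1.0, -0.3, 0.3]
finger_gap: 0.0005
time_s: 13.72
position: [0.5604, 0.0829, 0.147]
tcp_rot: [0.485, -0.484, -0.514, 0.515]
wrist_force: [-0.3, -0.3, 1.7]
finger_gap: 0.0003
time_s: 13.98
position: [0.5622, 0.0829, 0.144]
tcp_rot: [-0.484, 0.485, 0.515, -0.514]
wrist_force: [0.6, 0.1, 4.1]
finger_gap: 0.0008
time_s: 14.22
position: [0.5628, 0.0827, 0.1399]
tcp_rot: [-0.484, 0.485, 0.515, -0.514]
wrist_force: [0.2, 0.5, 1.3]
finger_gap: 0.0004
```

```bash
python3 -m jog '[{"fingers":0,"x":0,"y":0.002,"z":0,"rx":0,"ry":0,"rz":0},{"fingers":0,"x":0,"y":0.002,"z":0,"rx":0,"ry":0,"rz":0}]'
python3 -m jog '[{"fingers":0,"x":0,"y":0.002,"z":0,"rx":0,"ry":0,"rz":0}]'
```

```text
time_s: 14.48
position: [0.5607, 0.0827, 0.1362]
tcp_rot: [0.485, -0.484, -0.514, 0.516]
wrist_force: [-4.5, -0.1, 19.0]
finger_gap: 0.0004
time_s: 14.6
position: [0.5607, 0.0827, 0.1361]
tcp_rot: [0.485, -0.484, -0.514, 0.516]
wrist_force: [-8.3, -0.5, 31.1]
finger_gap: 0.0004
```

```bash
python3 -m jog '[{"fingers":0,"x":0,"y":-0.02,"z":0,"rx":0,"ry":0,"rz":0},{"fingers":0.05,"x":0,"y":-0.04,"z":0,"rx":0,"ry":0,"rz":0},{"fingers":0.05,"x":0,"y":-0.04,"z":0.03,"rx":0,"ry":0,"rz":0},{"fingers":0.05,"x":0,"y":0,"z":0,"rx":0,"ry":0,"rz":0},{"fingers":0.05,"x":0,"y":0,"z":0,"rx":0,"ry":0,"rz":0}]'
python3 - <<'E'
from h import *
from workcell import monitor,eyes
np.set_printoptions(precision=4,suppress=True)
s=monitor.state();print(s["position"],s["time_s"],s["wrist_force"])
import pickle; pickle.dump({k:s[k] for k in("position","tcp_rot")},open("w10.pkl","wb"))
cv2.imwrite("pics/w10.png",eyes.capture("wrist")[:,:,::-1])
a=eyes.capture("scene")[:,:,::-1][130:280,240:390]
b=eyes.capture("side")[:,:,::-1][150:300,180:330]
cv2.imwrite("pics/c10.png",cv2.resize(np.hstack([a,b]),(800,400),interpolation=cv2.INTER_CUBIC))
E
```

```text
time_s: 15.22
position: [0.5312, 0.081, 0.2328]
tcp_rot: [0.485, -0.484, -0.514, 0.515]
wrist_force: [0.5, -0.5, -0.6]
finger_gap: 0.0327
[0.5312 0.081  0.2328] 15.225 [ 0.4753 -0.5033 -0.6156]
```

View pics/c10.png

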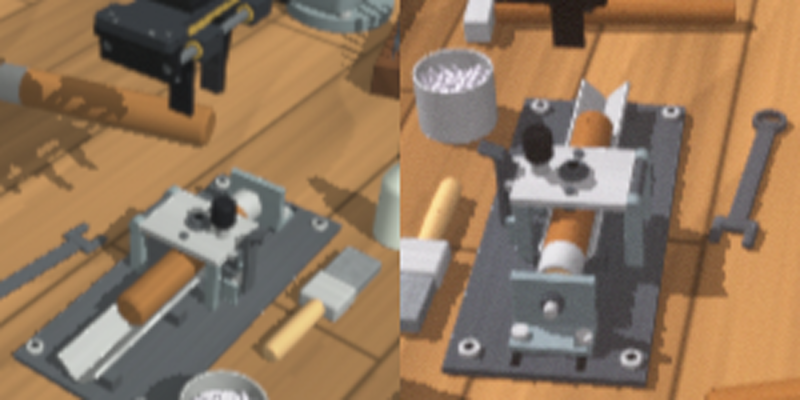

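View pics/w10.png

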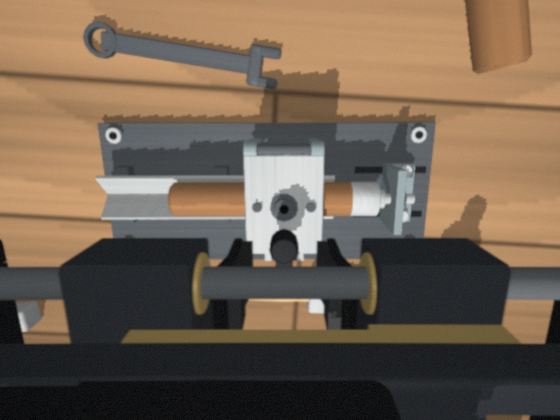

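Run:
```python
from h import *
import pickle
np.set_printoptions(precision=4,suppress=True)
s=pickle.load(open("w10.pkl","rb")); M=R(s).as_matrix()
p=wz(s,(285,241),.111); print(p, M.T@(p-s["position"]))
k=400/150
a=(240+226/k,130+203/k); b=(180+138/k,150+131/k)
print(onz("scene",a,.111),onz("side",b,.111),tri(a,b))
a=cv2.imread("pics/w10.png")[110:290,80:450]; cv2.imwrite("pics/w10c.png",cv2.resize(a,(800,389),interpolation=cv2.INTER_CUBIC))
```

```text
[0.5568 0.0814 0.111 ] [-0.0011  0.1217 -0.0258]
[0.5702 0.0802 0.111 ] [0.5615 0.0844 0.111 ] (array([0.565 , 0.0826, 0.1081]), np.float64(0.005926872980173975))
```

View pics/w10c.png

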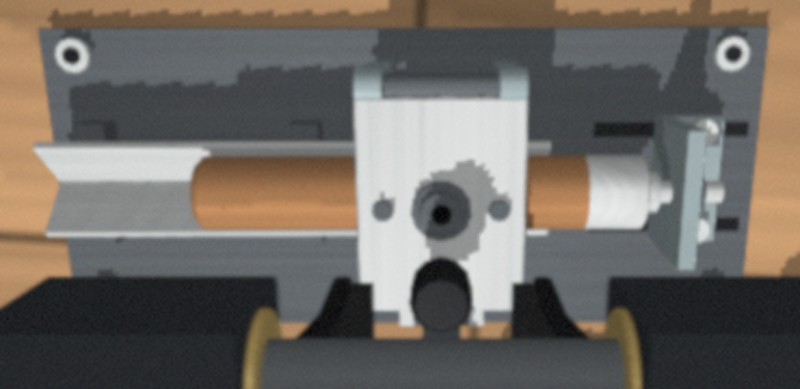

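```bash
python3 -m jog '[{"fingers":0.05,"x":0,"y":0,"z":-0.034,"rx":0,"ry":0,"rz":0},{"fingers":0.05,"x":0,"y":0.04,"z":0,"rx":0,"ry":0,"rz":0},{"fingers":0.05,"x":0,"y":0.04,"z":0,"rx":0,"ry":0,"rz":0},{"fingers":0.05,"x":0,"y":0.01,"z":0,"rx":0,"ry":0,"rz":0},{"fingers":0.05,"x":0,"y":0,"z":0,"rx":0,"ry":0,"rz":0}]'
python3 - <<'E'
from h import *
from workcell import monitor,eyes
cv2.imwrite("pics/w11.png",eyes.capture("wrist")[:,:,::-1])
a=eyes.capture("scene")[:,:,::-1][130:280,240:390]
b=eyes.capture("side")[:,:,::-1][150:300,180:330]
cv2.imwrite("pics/c11.png",cv2.resize(np.hstack([a,b]),(800,400),interpolation=cv2.INTER_CUBIC))
E
```

```text
time_s: 16.0
position: [0.5655, 0.083, 0.1427]
tcp_rot: [0.485, -0.484, -0.514, 0.515]
wrist_force: [-0.3, 1.1, -0.0]
finger_gap: 0.0499
```

View pics/c11.png

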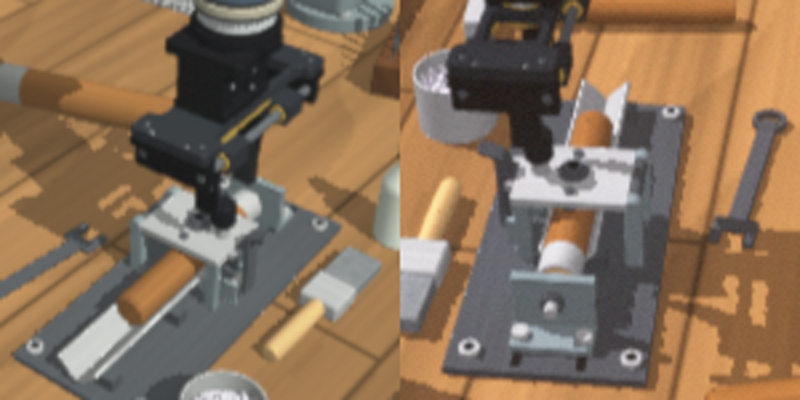

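```bash
python3 -m jog '[{"fingers":0.05,"x":0,"y":0.015,"z":0,"rx":0,"ry":0,"rz":0},{"fingers":0.05,"x":0,"y":0.015,"z":0,"rx":0,"ry":0,"rz":0},{"fingers":0.05,"x":0,"y":0,"z":0,"rx":0,"ry":0,"rz":0},{"fingers":0,"x":0,"y":0,"z":0,"rx":0,"ry":0,"rz":0},{"fingers":0,"x":0,"y":0,"z":0,"rx":0,"ry":0,"rz":0}]'
python3 -m jog '[{"fingers":0,"x":0,"y":0,"z":0,"rx":0,"ry":0,"rz":0},{"fingers":0,"x":0,"y":0,"z":0,"rx":0,"ry":0,"rz":0}]'
```

```text
time_s: 16.77
position: [0.5659, 0.0831, 0.1138]
tcp_rot: [-0.485, 0.485, 0.515, -0.515]
wrist_force: [0.6, 0.9, -0.3]
finger_gap: 0.0373
time_s: 17.02
position: [0.5659, 0.0826, 0.1139]
tcp_rot: [0.484, -0.485, -0.515, 0.515]
wrist_force: [-0.8, -2.4, 0.3]
finger_gap: 0.0233
```

Gripped at 23–24 mm, which matches the knob. Now the tug upwards.

```bash
python3 -m jog '[{"fingers":0,"x":0,"y":-0.001,"z":0,"rx":0,"ry":0,"rz":0},{"fingers":0,"x":0,"y":-0.001,"z":0,"rx":0,"ry":0,"rz":0}]'
python3 -m jog '[{"fingers":0,"x":0,"y":-0.001,"z":0,"rx":0,"ry":0,"rz":0},{"fingers":0,"x":0,"y":-0.001,"z":0,"rx":0,"ry":0,"rz":0}]'
```

```text
time_s: 17.27
position: [0.5654, 0.0826, 0.1151]
tcp_rot: [0.485, -0.485, -0.514, 0.515]
wrist_force: [0.3, -4.3, -5.5]
finger_gap: 0.0231
time_s: 17.52
position: [0.5652, 0.0826, 0.1155]
tcp_rot: [0.485, -0.484, -0.514, 0.515]
wrist_force: [4.6, -4.5, -23.5]
finger_gap: 0.0232
```

```bash
python3 -m jog '[{"fingers":0,"x":0,"y":0,"z":0,"rx":0,"ry":0,"rz":0},{"fingers":0,"x":0,"y":0.004,"z":0,"rx":0,"ry":0,"rz":0},{"fingers":0.05,"x":0,"y":0,"z":0,"rx":0,"ry":0,"rz":0},{"fingers":0.05,"x":0,"y":0,"z":0,"rx":0,"ry":0,"rz":0},{"fingers":0.05,"x":0,"y":0,"z":0,"rx":0,"ry":0,"rz":0}]'
python3 -m jog '[{"fingers":0.05,"x":0,"y":-0.02,"z":0,"rx":0,"ry":0,"rz":0},{"fingers":0.05,"x":0,"y":-0.04,"z":0,"rx":0,"ry":0,"rz":0},{"fingers":0.05,"x":0,"y":-0.05,"z":0.03,"rx":0,"ry":0,"rz":0},{"fingers":0.05,"x":0,"y":-0.03,"z":0.04,"rx":0,"ry":0,"rz":0},{"fingers":0.05,"x":0,"y":0,"z":0,"rx":0,"ry":0,"rz":0}]'
python3 - <<'E'
from h import *
from workcell import monitor,eyes
s=monitor.state();print(s["position"],s["time_s"],s["wrist_force"],s["finger_gap"])
cv2.imwrite("pics/w12.png",cv2.resize(eyes.capture("wrist")[:,:,::-1][60:290,60:470],(800,449),interpolation=cv2.INTER_CUBIC))
a=eyes.capture("scene")[:,:,::-1][150:300,230:380]
b=eyes.capture("side")[:,:,::-1][150:300,150:300]
cv2.imwrite("pics/c12.png",cv2.resize(np.hstack([a,b]),(800,400),interpolation=cv2.INTER_CUBIC))
E
```

```text
time_s: 18.15
position: [0.5657, 0.0836, 0.1141]
tcp_rot: [-0.485, 0.485, 0.515, -0.515]
wrist_force: [0.1, 0.7, 0.3]
finger_gap: 0.0445
time_s: 18.77
position: [0.494, 0.0794, 0.256]
tcp_rot: [-0.484, 0.485, 0.516, -0.514]
wrist_force: [0.7, 0.2, -0.1]
finger_gap: 0.0502
[0.49401305 0.07944107 0.25602795] 18.775 [ 0.6915593   0.22332502 -0.10727196] 0.050246077278960466
```

View pics/c12.png

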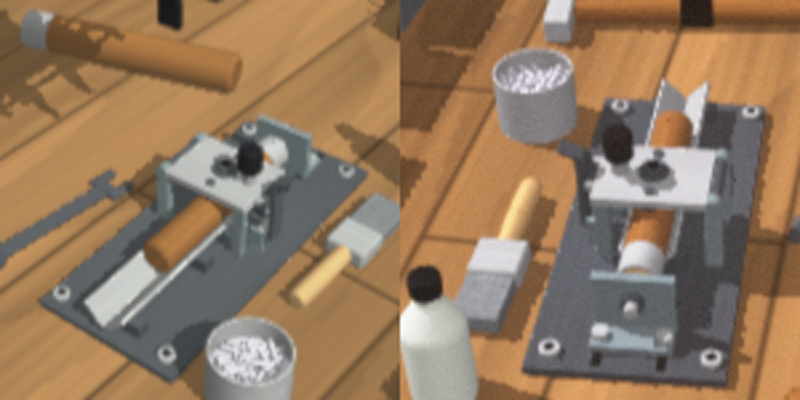

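View pics/w12.png

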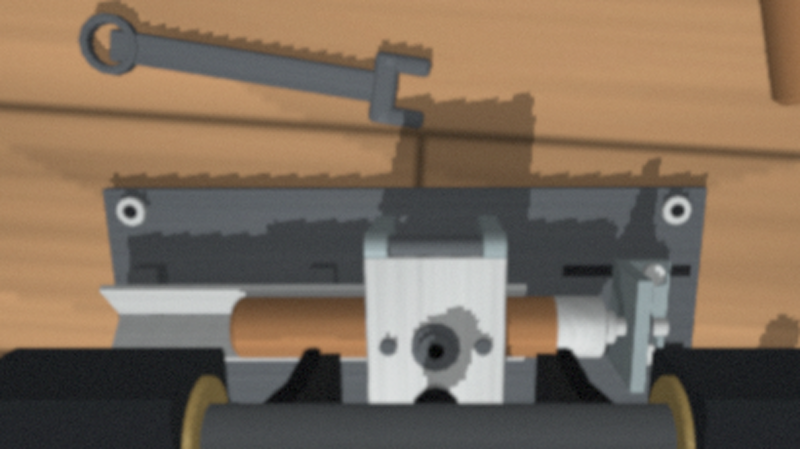

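Run:
```python
from h import *
from workcell import monitor,eyes
im=eyes.capture("wrist")[:,:,::-1]
a=im[180:250,320:410];cv2.imwrite("pics/w13.png",cv2.resize(a,None,fx=7,fy=7,interpolation=cv2.INTER_NEAREST))
```

```text
(no output)
```

View pics/w13.png

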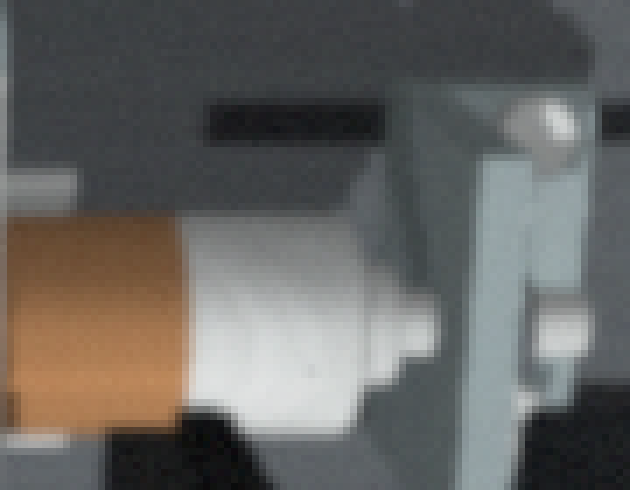

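```bash
python3 -m jog '[{"fingers":0.05,"x":0,"y":0,"z":0,"rx":0,"ry":0,"rz":0},{"fingers":0.05,"x":0,"y":0,"z":0,"rx":0,"ry":0,"rz":0}]'; python3 -c "
from workcell import manip; print(manip.close_job())"
```

```text
time_s: 19.23
position: [0.496, 0.0788, 0.2527]
tcp_rot: [0.485, -0.484, -0.514, 0.515]
wrist_force: [0.5, 0.5, -0.7]
finger_gap: 0.05
the job is handed in; nothing more can be done
None
```

The handle is against the stop, the leaf is shut and caught, and I handed the job in at about 19 s. No verdict came back.

- **Handle:** I pushed it along the groove with closed fingertips, needing about 2 N, until it butted against the stop. The push read about 13 N at contact and settled to 9 N. The last close-up shows the ferrule touching the bolt head with no visible gap, though one of under about 1 mm would not show.
- **Leaf:** I swung it over by the knob and it sank onto the catch. I then pressed the knob until it bottomed with its top at 111 mm. The press read up to 31 N, more than the 6 to 10 N needed.
- **Tug test:** I pulled the knob up by its sides to about 23 N. The arm rose only about 1.6 mm, so the catch held and no second press was needed.
- **Finish:** I let go and backed off clear. The last pictures show the leaf shut, and the tin, brush, bottle and spanner where they were. They show only part of the hammer, and nothing went near it after the push.

**Disagreement:** the scene and side cameras disagreed by about 5 mm in x. I used the wrist camera for the groove centre line and the contact forces for touching the stop.

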